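# Line up hex-key sets along the tray's fence

### The job

Take the green sorting tray by its black bar handle and push it firmly home against the aluminium stop rail on the bench, so that its whole round edge butts the rail. Then, with that edge staying down at the rail, raise the handle side until the three folding hex-key sets have slid down into a single row with their long sides flat against the tray's tall fence, lower the tray gently flat on the bench still butted to the rail, and let go. Do not touch the hex-key sets with the gripper, do not drop the tray, and leave everything else on the bench where it is.

Things in the scene. Friction and masses are not known exactly. Their poses are not given: they have to be found in the camera images.
- stop: Aluminium stop rail screwed to the bench, 360 mm long (its x axis), 14 mm high, 28 mm wide. Origin at bench level in the middle of its working face; the upright working face is the plane y = 0 and looks to its +y, where the tray is. It varies in place and heading (up to about 17 degrees).
- tray: Loose sorting tray, grey floor, green walls, 0.35 to 0.7 kg, 290 mm along x; its middle starts 25 to 60 mm from butting the rail, turned up to 7 degrees to it. Origin at bench level under its middle; x along the fence, +y from fence to handle, z up. Floor 8 mm thick, inside from y = -90 mm (fence) to +94 mm. Fence top 38 mm above the bench, end walls 27 mm, handle-side wall 19 mm.
- tray_handle (a point): Middle of the tray's bar handle: a straight round black bar of 14 mm diameter, 130 mm long along the tray's x, at y = +140 mm, z = 50 mm of the tray (255 mm from the bead's axis). Clear for 25 mm either side from above; slanting struts 55 mm either side of the middle. The bar can turn between gripping fingers.
- tray_edge_a (a point): Foremost point, near one end, of the round edge bead beyond the fence: x = -140 mm, y = -121 mm, z = 6 mm of the tray. The bead (12 mm diameter, along x, axis at y = -115 mm, z = 6 mm) butts the rail and is the pivot when the handle side is raised.
- tray_edge_b (a point): The same near the other end of the bead: x = +140 mm, y = -121 mm, z = 6 mm of the tray.
- red_mid (a point): Red folding hex-key set: a rounded block 66 mm long (its x axis), 32 mm wide (y), 20 mm tall (z), about 110 g, lying flat in the tray, long axis within 25 degrees of the fence's direction. This point is its centre, 10 mm above its underside. It begins to slide at a tray tilt between about 20 and 40 degrees (hidden friction).
- blue_mid (a point): Blue folding hex-key set: a rounded block 66 mm long (its x axis), 32 mm wide (y), 20 mm tall (z), about 110 g, lying flat in the tray, long axis within 25 degrees of the fence's direction. This point is its centre, 10 mm above its underside. It begins to slide at a tray tilt between about 20 and 40 degrees (hidden friction).
- yellow_mid (a point): Yellow folding hex-key set: a rounded block 66 mm long (its x axis), 32 mm wide (y), 20 mm tall (z), about 110 g, lying flat in the tray, long axis within 25 degrees of the fence's direction. This point is its centre, 10 mm above its underside. It begins to slide at a tray tilt between about 20 and 40 degrees (hidden friction).
- lube: Bystander: white lubricant bottle, 52 mm diameter, 150 mm tall, beyond the tray's handle side; origin under its centre.
- grease: Bystander: grease jar with red lid, 72 mm diameter, 70 mm tall; origin under its centre.
- driver: Bystander: green screwdriver lying on the bench behind the rail.
- spanner: Bystander: steel spanner lying on the bench behind the rail.
- mallet: Bystander: hammer lying at the left of the bench.
- speaker: Bystander: black speaker, 70 x 170 x 66 mm, behind the far end of the rail.
- sprocket: Bystander: dark steel chainring lying flat, 110 mm diameter, 6 mm thick.
Things that resemble listed ones, but are neither listed nor needed, are in the scene too. Of the things shaped like the part that bears red_mid, the red one is meant.

How it is judged:
By the outcome, as a careful person would: the job done as asked, in the order asked, and still so for the second after the job is handed in, with the robot touching nothing.
It also fails if it takes over 64 s, if anything falls off the work surface, if the arm or the gripper's body presses on something with over 40 N, if the wrist force passes 120 N, or if a joint passes its speed limit or range.

### The arm

A 6-joint arm with a two-finger parallel gripper is mounted at the origin on the work surface. World frame = base frame: x ahead of the robot, y to its left, z up, the work surface at z = 0. Lengths are in mm, angles in rad, forces in N, time in s.
With the tool pointing down it reaches from about 275 to 1000 mm from the base axis. Payload 8.4 kg.
Tool frame: the origin (TCP) lies midway between the tips of the shut fingers; the grasp point (between the pads) lies 19 mm behind it (r.grip_point_offset is the distance from the TCP to the grasp point, in mm); z points along the fingers, x is the direction in which the jaws open and shut, and the axes are right-handed (so a half turn about z gives the same grasp; the last joint's range is limited). The gripper opens to 85 mm and grips with 20 to 120 N. Pads are 22 mm wide; open, the fingers measure 114 mm over their backs; the gripper's body (76 mm by 85 mm) begins 54 mm behind the grasp point. The pads swing forward as they close: fully open they stand 13 mm farther back than shut.
Start: joints at [-1.344, 0.353, 1.633, -0, 1.155, -0.002], TCP at [141.754, -608.715, 231.281] pointing down, gripper open.
Joint ranges: [-2.63, 2.63], [-0.92, 2.1], [0.06, 2.66], [-1.3, 4.44], [0, 2.69], [-3.02, 3.02]. Speed limits (rad/s): [2.22, 2.22, 2.79, 3.14, 3.14, 3.14].

### API

Orientations are given as [roll, pitch, yaw] about the fixed x, y, z axes, in that order (R = Rz(yaw) Ry(pitch) Rx(roll)).
In Python, from rig import monitor, vision, sign_off, r gives the robot as it stands.
- The arm moves only by the shell command python3 -m inch 'ROWS' [FORCE]. ROWS is JSON, a list of rows, each an object with "dp": the shift along the tool's x, y, z in mm, a list of three; "angular": the turn, a rotation vector about the tool's x, y, z in rad, a list of three; "fingers": the closure in counts, from 0 (fully open) to 255 (shut). A call has 1 to 12 rows; each row is the pose to reach, as a shift and turn from the pose commanded when the call began, along the tool's axes at that moment; what a row does not reach only later rows make up. A row lasts 1/12 s, in which the tool goes at most 41.7 mm and 7.16 degrees, less where a joint would pass 70% of its speed; a pose out of reach is approached as far as the arm can. A call with a gripper value outside its range is refused whole. The fingers move at their own pace and stop on an object; FORCE is the grip in N (left out, the last holds). Time passes only in rows, so rows that repeat a pose let the fingers close. It gives the time, the measured TCP pose, the force and the opening at its end, in the units of the state.
- monitor.sense(): the state, without advancing time (a new reading comes with each control period).
- vision.grab_frame(name): name is "scene" or "top" or "wrist"; returns (picture, depth): 480x640x3 uint8, blue, green, red; 480x640 float32, mm along the optical axis (not along the pixel's ray), 0 where there is no reading.
- vision.camera_params(name): a dict with "fx", "fy", "cx", "cy" (pixels), "R" (3x3) and "t" (3): a world point X has camera coordinates R X + t. Camera axes: x right, y down, z forward; pixel columns grow to the right and rows downward; lengths in mm; the calibration is good to about 2 mm. A picture is of the moment at which its call begins: read the wrist's pose just before it. camera_params takes no time and is no camera call; for the wrist camera it gives the pose at the moment of the call.
- sign_off(): hands the job in, once; it reports no verdict.
The state is a dict: "clock": time; "qpos": joint angles; "qvel": joint speeds; "joint_efforts": joint torques, N m; "eef_pos": TCP position; "tcp_rot": TCP orientation; "contact_force": force on the tool from outside, world axes, zero at the start; "wrist_torque": the same for the moment, N m; "opening": opening from 0.0 (shut) to 1.0 (fully open).
Only numpy, scipy, OpenCV 4.12 (cv2) and the standard library are available. Lean on these libraries where they do the work, as an engineer would, in place of code of your own. Each camera call takes 0.05 s, during which the arm holds its last target.

## Working session

There is one attempt and no reset: what is moved stays moved. The work goes in short steps, Python scripts to look and compute and a shell command to move; the robot and the scene stay as the last step left them, time stands still between calls to the robot, and variables do not carry over. Pictures are saved under pics/ and viewed, and the job is handed in when it is done.

```bash
ls; mkdir -p pics
python3 - <<'E'
from rig import monitor, vision, r
import cv2,numpy as np
print(monitor.sense()); print(r.grip_point_offset)
for n in ["scene","top","wrist"]:
    im,d=vision.grab_frame(n); cv2.imwrite(f"pics/{n}0.png",im); np.savez(f"pics/{n}0.npz",im=im,d=d,**{k:np.array(v) for k,v in vision.camera_params(n).items()})
    print(n,{k:np.round(v,3).tolist() for k,v in vision.camera_params(n).items()})
E
```

```text
pics
{'clock': 0.0, 'qpos': array([-1.34441727e+00,  3.53656831e-01,  1.63414440e+00, -9.06952501e-07,
        1.15519874e+00, -2.40708603e-03]), 'qvel': array([ 0.00058629,  0.00093698,  0.00155639,  0.00133112, -0.00113198,
        0.00064533]), 'joint_efforts': array([ 2.92305034e-03, -6.05246258e+01, -3.42063296e+01,  9.55900873e-05,
        9.47721797e-03, -1.61426482e-05]), 'eef_pos': array([ 141.63429296, -608.2449501 ,  230.55186562]), 'tcp_rot': array([-3.14159010e+00,  1.40731720e-03, -1.34200982e+00]), 'contact_force': array([-0.11458846, -0.23040011, -0.60571849]), 'wrist_torque': array([-0.0001142 ,  0.02102655, -0.00027251]), 'opening': 0.9985652033312332}
18.700000000000003
scene {'fx': 527.777, 'fy': 527.777, 'cx': 326.062, 'cy': 233.912, 'R': [[-0.754, 0.657, -0.0], [0.554, 0.636, -0.537], [-0.352, -0.405, -0.844]], 't': [395.383, -299.955, 1447.91]}
top {'fx': 455.962, 'fy': 455.962, 'cx': 317.494, 'cy': 238.098, 'R': [[-0.026, -1.0, 0.01], [-0.995, 0.025, -0.099], [0.099, -0.013, -0.995]], 't': [45.0, 573.992, 1124.327]}
wrist {'fx': 361.536, 'fy': 361.536, 'cx': 321.689, 'cy': 242.767, 'R': [[0.226, -0.974, -0.002], [-0.928, -0.216, 0.303], [-0.296, -0.067, -0.953]], 't': [-624.434, -38.703, 377.92]}
```

View pics/scene0.png

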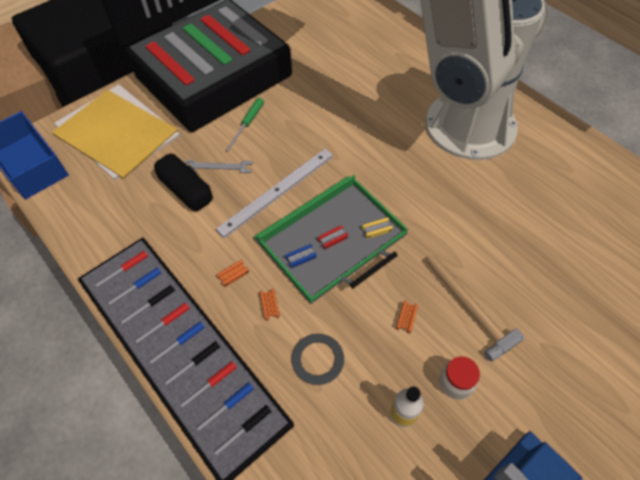

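View pics/top0.png

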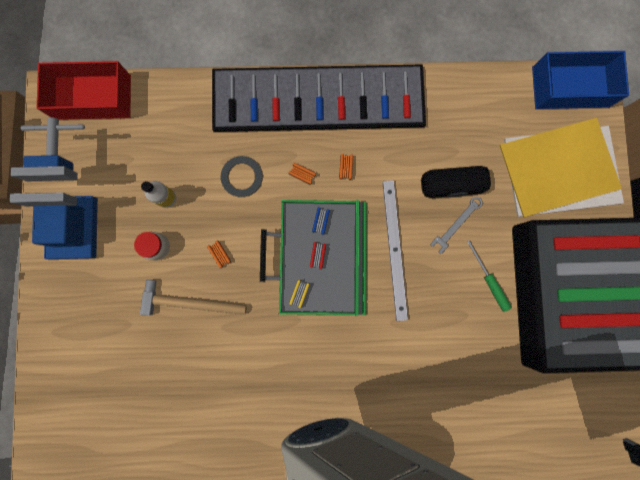

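Both pictures show the tray with three sets inside. In the top view they are red (319,254), blue (321,220) and yellow (300,293). The rail runs from (390,182) to (402,318), and the black handle is at (264,255). The orange look-alikes lie outside the tray at (303,174), (346,166) and (219,254). Only the red one inside the tray fits red_mid, and the gripper touches none of the sets anyway.

```bash
cat > h.py <<'E'
import numpy as np,cv2
def cast(P,uv,z):
    uv=np.atleast_2d(np.asarray(uv,float)); R=P['R'];t=P['t']
    d=np.c_[(uv[:,0]-P['cx'])/P['fx'],(uv[:,1]-P['cy'])/P['fy'],np.ones(len(uv))]@R
    c=-R.T@t
    return c+d*((z-c[2])/d[:,2])[:,None]
def proj(P,X):
    X=np.atleast_2d(X); q=X@P['R'].T+P['t']
    return np.c_[q[:,0]/q[:,2]*P['fx']+P['cx'],q[:,1]/q[:,2]*P['fy']+P['cy']]
def cloud(P,d):
    v,u=np.mgrid[0:480,0:640]
    c=np.stack([(u-P['cx'])/P['fx']*d,(v-P['cy'])/P['fy']*d,d],-1)
    return (c-P['t'])@P['R']
def comps(m,lo=20):
    n,l,s,c=cv2.connectedComponentsWithStats(m.astype(np.uint8))
    return [(l==i,s[i],c[i]) for i in range(1,n) if s[i][4]>lo]
def boxof(m,P,z):
    v,u=np.nonzero(m); X=cast(P,np.c_[u,v],z)
    r=cv2.minAreaRect(X[:,:2].astype(np.float32)); b=cv2.boxPoints(r)
    e=[b[1]-b[0],b[2]-b[1]]; e=max(e,key=np.linalg.norm)
    return np.round(r[0],1),np.round(r[1],1),round(float(np.degrees(np.arctan2(e[1],e[0]))),2),np.round(b,1).tolist()
E
python3 - <<'E'
from h import *
P=dict(np.load('pics/top0.npz')); im=P['im']; hsv=cv2.cvtColor(im,cv2.COLOR_BGR2HSV)
H,S,V=[hsv[...,i].astype(int) for i in range(3)]
roi=np.zeros((480,640),bool)
def sub(x0,x1,y0,y1):
    m=np.zeros((480,640),bool); m[y0:y1,x0:x1]=1; return m
big=lambda m:max(comps(m),key=lambda c:c[1][4])
g=(H>50)&(H<80)&(S>100)&sub(270,375,190,325)
c=big(g); print('green',c[1],boxof(c[0],P,25))
k=(V<60)&sub(255,280,220,290); c=big(k); print('handle',c[1],c[2],boxof(c[0],P,54))
rl=(S<45)&(V>120)&sub(375,415,170,330); c=big(rl); print('rail',c[1],boxof(c[0],P,14))
ins=sub(284,358,204,310)
for n,m in dict(red=((H<8)|(H>172))&(S>120),blue=(H>100)&(H<130)&(S>120),yel=(H>18)&(H<32)&(S>120)).items():
    cs=comps(m&ins,8); mm=sum(q[0].astype(int) for q in cs)>0
    print(n,boxof(mm,P,28)[:3])
cv2.imwrite('pics/crop.png',cv2.resize(im[180:340,200:420],None,fx=3.6,fy=3.6,interpolation=cv2.INTER_CUBIC))
E
```

```text
green [ 279  200   80  115 1076] (array([528.8,  28. ]), array([197.6, 287.7]), -1.99, [[381.6000061035156, -65.80000305175781], [669.2000122070312, -75.80000305175781], [676.0, 121.80000305175781], [388.5, 131.8000030517578]])
handle [260 230   7  51 245] [262.71836735 254.92244898] (array([534.3, 165.9]), array([ 12.8, 123.2]), -2.11, [[472.5, 161.8000030517578], [595.5999755859375, 157.3000030517578], [596.0999755859375, 170.0], [473.0, 174.60000610351562]])
rail [ 383  180   25  141 1519] (array([ 542.9, -165.9]), array([359.3,  29.7]), 3.26, [[362.70001220703125, -161.3000030517578], [364.3999938964844, -190.89999389648438], [723.0999755859375, -170.5], [721.4000244140625, -140.89999389648438]])
red (array([531.7,  31.4]), array([31.9, 63.9]), -10.86)
blue (array([620.7,  21.6]), array([31.6, 62.8]), -14.06)
yel (array([437.2,  80. ]), array([31.8, 64.2]), -21.47)
```

View pics/crop.png

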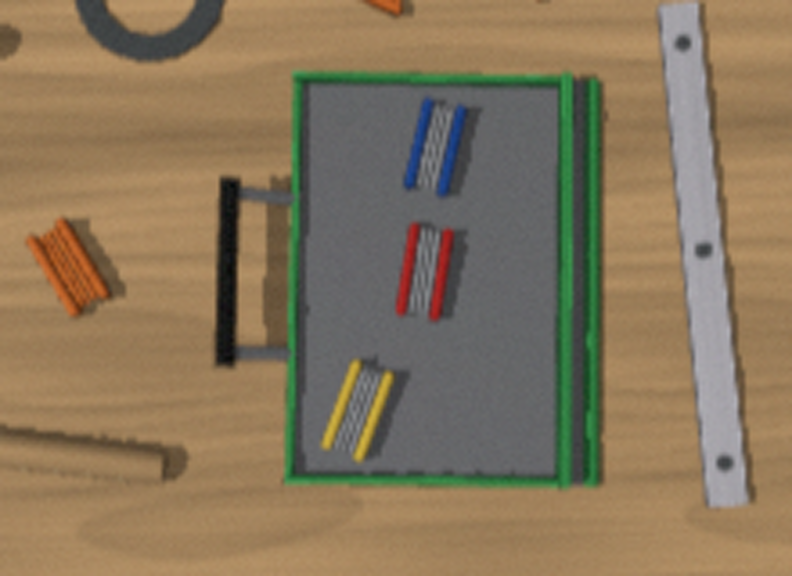

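```bash
cat >> h.py <<'E'
from scipy.spatial.transform import Rotation as Rot
def Rt(s): return Rot.from_euler('xyz',s['tcp_rot']).as_matrix()
def todp(s,target): return np.round(Rt(s).T@(np.asarray(target,float)-s['eef_pos']),1)
E
python3 - <<'E'
from h import *
from rig import monitor
s=monitor.sense()
P=dict(np.load('pics/top0.npz')); X=cloud(P,P['d'])
for (a,b) in [((216,515),(370,600))]:
    q=X[a[0]:b[0],a[1]:b[1]].reshape(-1,3); print('chest',np.percentile(q,[2,50,98],axis=0).round())
h=X[232:280,261:266].reshape(-1,3); print('handle depth',np.median(h,0).round(1))
print('way1',todp(s,[230,-330,235])); print('way2',todp(s,[534,166,150]))
E
```

```text
chest [[ 254. -623.   -1.]
 [ 426. -522.  112.]
 [ 614. -470.  126.]]
handle depth [531.5 165.5  54.5]
way1 [-251.1 -149.1   -4. ]
way2 [-665.2 -557.7   81.4]
```

```bash
python3 -m inch '[{"dp":[-36,-32,0],"angular":[0,0,0],"fingers":147},{"dp":[-70,-60,0],"angular":[0,0,0],"fingers":147},{"dp":[-100,-86,0],"angular":[0,0,0.02],"fingers":147},{"dp":[-130,-110,0],"angular":[0,0,0.05],"fingers":147},{"dp":[-160,-135,0],"angular":[0,0,0.08],"fingers":147},{"dp":[-190,-160,0],"angular":[0,0,0.11],"fingers":147},{"dp":[-220,-185,0],"angular":[0,0,0.14],"fingers":147},{"dp":[-250,-210,0],"angular":[0,0,0.17],"fingers":147},{"dp":[-280,-235,0],"angular":[0,0,0.2],"fingers":147},{"dp":[-310,-260,0],"angular":[0,0,0.23],"fingers":147},{"dp":[-340,-285,0],"angular":[0,0,0.25],"fingers":147},{"dp":[-370,-310,0],"angular":[0,0,0.264],"fingers":147}]' 40
python3 - <<'E'
from h import *
from rig import monitor
s=monitor.sense(); print(s['eef_pos'],s['tcp_rot'],s['opening']); print(todp(s,[533.5,165.8,150]))
E
```

```text
clock: 1.15
eef_pos: [360.1, -176.3, 231.4]
tcp_rot: [-3.141, -0.0, -1.607]
contact_force: [0.7, -0.2, -0.3]
opening: 0.423
[ 360.05995792 -176.25467115  231.423666  ] [-3.14115128e+00 -1.92254949e-04 -1.60744381e+00] 0.4232055195611811
[-348.2 -160.8   81.4]
```

```bash
python3 -m inch '[{"dp":[-35,-16,0],"angular":[0,0,0],"fingers":147},{"dp":[-70,-32,0],"angular":[0,0,0],"fingers":147},{"dp":[-105,-48,0],"angular":[0,0,0],"fingers":147},{"dp":[-140,-64,10],"angular":[0,0,0],"fingers":147},{"dp":[-175,-80,20],"angular":[0,0,0],"fingers":147},{"dp":[-210,-96,30],"angular":[0,0,0],"fingers":147},{"dp":[-245,-112,40],"angular":[0,0,0],"fingers":147},{"dp":[-280,-128,50],"angular":[0,0,0],"fingers":147},{"dp":[-310,-142,60],"angular":[0,0,0],"fingers":147},{"dp":[-335,-154,70],"angular":[0,0,0],"fingers":147},{"dp":[-348,-161,81],"angular":[0,0,0],"fingers":147},{"dp":[-348,-161,81],"angular":[0,0,0],"fingers":147}]' 40
python3 - <<'E'
from h import *
from rig import monitor,vision
s=monitor.sense(); W={k:np.array(v) for k,v in vision.camera_params('wrist').items()}
im,d=vision.grab_frame('wrist'); cv2.imwrite('pics/w1.png',im); np.savez('pics/w1.npz',im=im,d=d,**W)
print(s['eef_pos'],s['tcp_rot'],s['opening']); 
print(proj(W,[[533.5,165.8,50],[533.5,165.8,57]]))
E
```

```text
clock: 2.15
eef_pos: [533.1, 166.4, 148.2]
tcp_rot: [3.14, -0.0, -1.604]
contact_force: [-0.1, 0.1, -0.1]
opening: 0.425
[533.14629562 166.41819968 148.17334187] [ 3.13979920e+00 -1.07465219e-04 -1.60371836e+00] 0.42518878647776553
[[322.32378866 244.32048354]
 [322.33741987 247.53017121]]
```

View pics/w1.png

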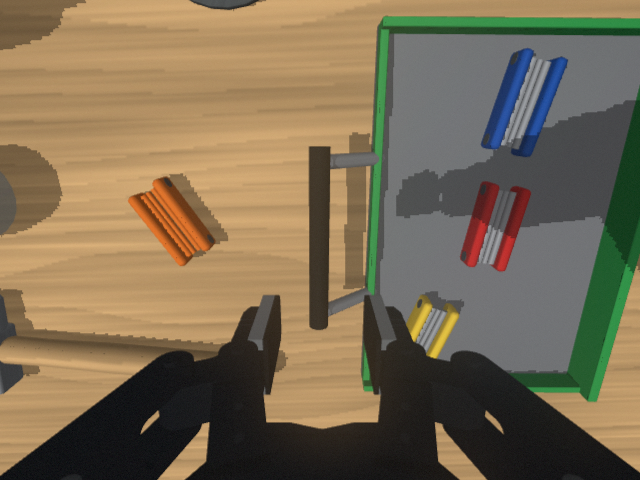

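The wrist picture shows the bar at columns 309–329 and rows 147–329, centred near (319,238). That is within a few pixels of the prediction, (322,246), and it sits between the pads. I'll descend and close.

```bash
python3 -m inch '[{"dp":[0,-1,30],"angular":[0,0,0],"fingers":147},{"dp":[1,-2,60],"angular":[0,0,0],"fingers":147},{"dp":[1,-3,85],"angular":[0,0,0],"fingers":147},{"dp":[1,-3,102],"angular":[0,0,0],"fingers":147},{"dp":[1,-3,112],"angular":[0,0,0],"fingers":147},{"dp":[1,-3,117],"angular":[0,0,0],"fingers":147},{"dp":[1,-3,117],"angular":[0,0,0],"fingers":147},{"dp":[1,-3,117],"angular":[0,0,0],"fingers":147}]' 40
python3 -m inch '[{"dp":[0,0,0],"angular":[0,0,0],"fingers":185},{"dp":[0,0,0],"angular":[0,0,0],"fingers":200},{"dp":[0,0,0],"angular":[0,0,0],"fingers":215},{"dp":[0,0,0],"angular":[0,0,0],"fingers":230},{"dp":[0,0,0],"angular":[0,0,0],"fingers":255},{"dp":[0,0,0],"angular":[0,0,0],"fingers":255},{"dp":[0,0,0],"angular":[0,0,0],"fingers":255},{"dp":[0,0,0],"angular":[0,0,0],"fingers":255}]' 40
python3 - <<'E'
from h import *
from rig import monitor,vision
s=monitor.sense(); W={k:np.array(v) for k,v in vision.camera_params('wrist').items()}
im,d=vision.grab_frame('top'); cv2.imwrite('pics/t2.png',im[180:340,200:420]);print(s['eef_pos'],s['tcp_rot'],s['opening'],s['wrist_torque'])
E
```

```text
clock: 2.87
eef_pos: [536.4, 162.7, 34.2]
tcp_rot: [-3.141, 0.0, -1.606]
contact_force: [-0.2, 0.2, 0.6]
opening: 0.426
clock: 3.53
eef_pos: [537.3, 164.3, 35.0]
tcp_rot: [-3.138, 0.002, -1.606]
contact_force: [-1.2, 4.7, 3.7]
opening: 0.145
[537.30776291 164.27645255  35.04803044] [-3.13831250e+00  2.24662848e-03 -1.60641764e+00] 0.14507451528959917 [ 0.89136344  0.12703475 -0.09095092]
```

```bash
python3 -m inch '[{"dp":[3,0,0],"angular":[0,0,-0.005],"fingers":255},{"dp":[7,0.5,0],"angular":[0,0,-0.015],"fingers":255},{"dp":[11,1,0],"angular":[0,0,-0.025],"fingers":255},{"dp":[16,1.5,0],"angular":[0,0,-0.035],"fingers":255},{"dp":[21,2,0],"angular":[0,0,-0.045],"fingers":255},{"dp":[26,2.5,0],"angular":[0,0,-0.055],"fingers":255},{"dp":[31,3,0],"angular":[0,0,-0.065],"fingers":255},{"dp":[36,3.5,0],"angular":[0,0,-0.075],"fingers":255},{"dp":[40,4,0],"angular":[0,0,-0.085],"fingers":255},{"dp":[43,4,0],"angular":[0,0,-0.091],"fingers":255},{"dp":[45,4,0],"angular":[0,0,-0.091],"fingers":255},{"dp":[45,4,0],"angular":[0,0,-0.091],"fingers":255}]' 60
cat > look.py <<'E'
import sys
from h import *
from rig import monitor,vision
s=monitor.sense(); n=sys.argv[1]; cam=sys.argv[2] if len(sys.argv)>2 else 'top'
W={k:np.array(v) for k,v in vision.camera_params(cam).items()}
im,d=vision.grab_frame(cam); np.savez(f'pics/{n}.npz',im=im,d=d,**W)
c=[int(a) for a in sys.argv[3].split(',')] if len(sys.argv)>3 else [180,340,240,420]
if cam=='wrist': cv2.imwrite(f'pics/{n}.png',im)
else: cv2.imwrite(f'pics/{n}.png',cv2.resize(im[c[0]:c[1],c[2]:c[3]],None,fx=3.6,fy=3.6,interpolation=cv2.INTER_CUBIC))
print(s['clock'],s['eef_pos'].round(1),s['tcp_rot'].round(4),s['opening'],'F',s['contact_force'].round(1),'M',s['wrist_torque'].round(2))
E
python3 look.py t3
```

```text
clock: 4.58
eef_pos: [531.6, 119.2, 35.1]
tcp_rot: [-3.138, 0.002, -1.516]
contact_force: [-2.3, 5.2, 6.1]
opening: 0.138
4.5833 [531.6 119.2  35.1] [-3.1384e+00  2.0000e-03 -1.5164e+00] 0.13829103172725873 F [-2.3  5.2  6.1] M [ 0.96  0.29 -0.32]
```

View pics/t3.png

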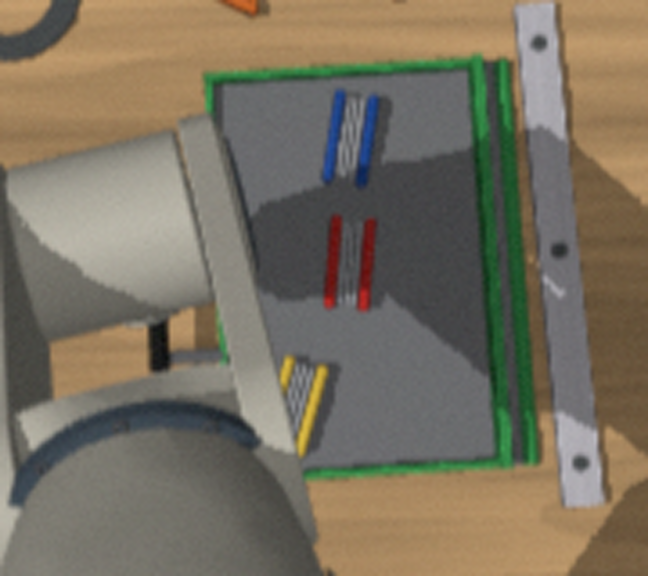

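The crop shows the bead edge running from (510,62) to (538,462) and the rail face from (518,10) to (563,505). The gap is about 8 mm at the far end and 14 mm at the near end, so the tray needs about 1.1° more turn.

```bash
python3 -m inch '[{"dp":[1,0,0],"angular":[0,0,-0.01],"fingers":255},{"dp":[3,0,0],"angular":[0,0,-0.02],"fingers":255},{"dp":[5,0,0],"angular":[0,0,-0.02],"fingers":255},{"dp":[7,0,0],"angular":[0,0,-0.02],"fingers":255},{"dp":[8,0,0],"angular":[0,0,-0.02],"fingers":255},{"dp":[9,0,0],"angular":[0,0,-0.02],"fingers":255},{"dp":[9,0,0],"angular":[0,0,-0.02],"fingers":255}]' 60; python3 look.py t4a
python3 -m inch '[{"dp":[1,0,0],"angular":[0,0,0],"fingers":255},{"dp":[2,0,0],"angular":[0,0,0],"fingers":255},{"dp":[2,0,0],"angular":[0,0,0],"fingers":255}]'; python3 look.py t4
```

```text
clock: 5.22
eef_pos: [532.0, 110.6, 35.1]
tcp_rot: [-3.139, 0.002, -1.497]
contact_force: [-1.8, 8.3, 6.8]
opening: 0.14
5.2167 [532.  110.6  35.1] [-3.1386e+00  2.2000e-03 -1.4966e+00] 0.14047432218726502 F [-1.8  8.3  6.8] M [ 1.31  0.34 -0.45]
clock: 5.52
eef_pos: [531.8, 109.5, 35.1]
tcp_rot: [-3.139, 0.004, -1.497]
contact_force: [-4.4, 15.8, 6.8]
opening: 0.139
5.5167 [531.8 109.5  35.1] [-3.139   0.0036 -1.4973] 0.13851402882158526 F [-4.4 15.8  6.8] M [ 2.54  0.63 -0.47]
```

View pics/t4.png

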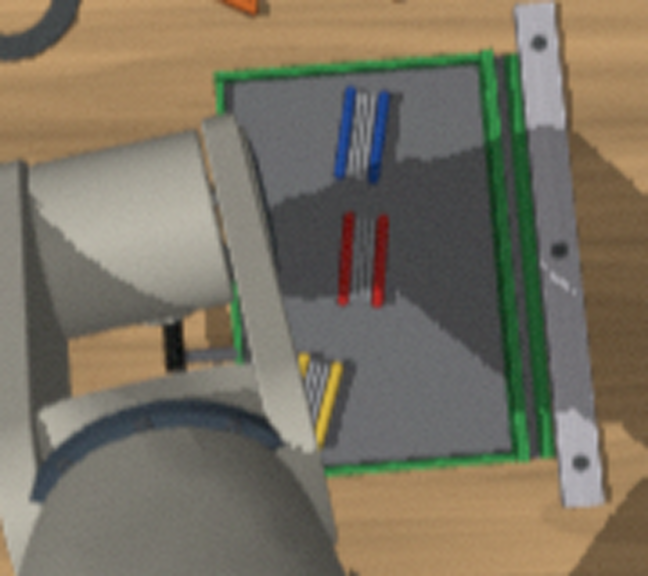

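```bash
cat > gap.py <<'E'
import sys
from h import *
P=dict(np.load(f'pics/{sys.argv[1]}.npz')); im=P['im'].astype(float)
B,G,R=[im[...,i] for i in range(3)]
green=(G-np.maximum(R,B)); 
# per-row: last green col (subpixel: half crossing) and first grey rail col
pe=[];pr=[]
lo=cv2.GaussianBlur(green.astype(np.float32),(1,5),0)
for v in range(184,318):
    row=lo[v]; cs=np.where(row[340:410]>12)[0]
    if len(cs) and 197<v<306:
        u=340+cs[-1]; 
        m=row[u-3:u+1].max(); h=m/2
        k=max(j for j in range(u-4,u+2) if row[j]>=h); ue=k+(row[k]-h)/(row[k]-row[k+1]+1e-6)
        pe.append((ue,v))
sat=cv2.GaussianBlur((im.max(2)-im.min(2)).astype(np.float32),(1,5),0)/np.maximum(im.max(2),1)
for v in list(range(184,198))+list(range(306,316)):
    row=sat[v]; # from rail centre go left until saturated
    uc=int(round(390+(v-182)*12/136+0)); k=uc
    while row[k-1]<0.22: k-=1
    pr.append((k-1+(0.22-row[k-1])/(row[k]-row[k-1])+0.0,v))
def fit(p,z):
    X=cast(P,np.array(p),z)[:,:2]
    for _ in range(3):
        c=np.polyfit(X[:,0],X[:,1],1); e=np.abs(X[:,1]-np.polyval(c,X[:,0])); X=X[e<max(1.0,2*np.median(e))]
    return c,len(X),np.median(e),X[:,0].min(),X[:,0].max()
a=fit(pe,9); b=fit(pr,14)
print('bead deg',np.degrees(np.arctan(a[0][0])).round(2),a[1:],'rail deg',np.degrees(np.arctan(b[0][0])).round(2),b[1:])
for x in (400,540,680): print(x,'gap',round(np.polyval(a[0],x)-np.polyval(b[0],x),2),round(np.polyval(b[0],x),1))
big=cv2.resize(P['im'][185:320,350:420],None,fx=6,fy=4.4,interpolation=cv2.INTER_CUBIC); cv2.imwrite(f'pics/{sys.argv[1]}_z.png',big)
E
python3 gap.py t3; python3 gap.py t4
```

```text
bead deg 1.98 (108, np.float64(0.15358452422823632), np.float64(401.83099310431527), np.float64(677.3665969535896)) rail deg 3.21 (24, np.float64(0.12885789356587907), np.float64(376.70261372332305), np.float64(713.1175071597057))
400 gap 12.56 -159.0
540 gap 9.54 -151.1
680 gap 6.51 -143.2
bead deg 2.94 (108, np.float64(0.19300362480261413), np.float64(401.5197248614307), np.float64(677.1817653921815)) rail deg 3.19 (24, np.float64(0.16817927317352144), np.float64(376.70321487086574), np.float64(713.1193895877553))
400 gap 0.38 -158.9
540 gap -0.22 -151.1
680 gap -0.83 -143.3
```

View pics/t4_z.png

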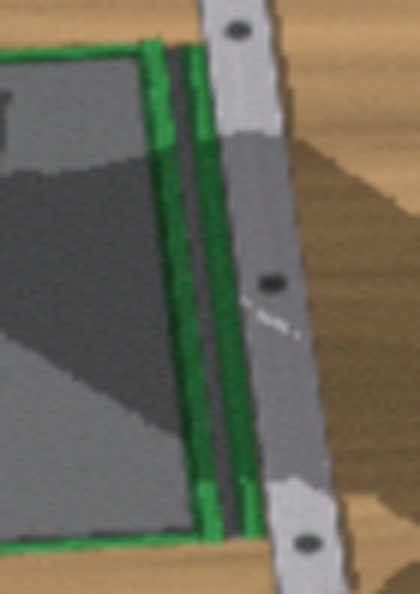

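The bead is now butted at the far end, with about 1 mm of gap left at the near end (0.25°). I'll add a small turn and a firmer push.

```bash
python3 -m inch '[{"dp":[0.5,0,0],"angular":[0,0,-0.004],"fingers":255},{"dp":[1,0,0],"angular":[0,0,-0.007],"fingers":255},{"dp":[2,0,0],"angular":[0,0,-0.007],"fingers":255},{"dp":[3,0,0],"angular":[0,0,-0.007],"fingers":255},{"dp":[3,0,0],"angular":[0,0,-0.007],"fingers":255}]'; python3 look.py t5; python3 gap.py t5
```

```text
clock: 5.98
eef_pos: [530.8, 108.7, 35.1]
tcp_rot: [-3.141, 0.007, -1.492]
contact_force: [-10.4, 31.9, 9.8]
opening: 0.137
5.9833 [530.8 108.7  35.1] [-3.1409  0.0065 -1.4917] 0.13731564381286418 F [-10.4  31.9   9.8] M [ 5.14  1.6  -0.38]
bead deg 3.13 (108, np.float64(0.2487340497674495), np.float64(401.49688552459565), np.float64(677.1833536875749)) rail deg 3.2 (24, np.float64(0.12523910536886262), np.float64(376.705184617809), np.float64(713.118837031111))
400 gap -0.52 -158.9
540 gap -0.68 -151.1
680 gap -0.84 -143.3
```

It is butted along the whole edge: the remaining angle is 0.07° and the push is about 32 N. I'll ease the preload and start raising along the pivot arc.

```bash
python3 -m inch '[{"dp":[-1.5,0,0],"angular":[0,0,0],"fingers":255},{"dp":[-3,0,0],"angular":[0,0,0],"fingers":255},{"dp":[-2.2,0,-4.4],"angular":[0,0,0],"fingers":255},{"dp":[-1.3,0,-8.8],"angular":[0,0,0],"fingers":255},{"dp":[-0.3,0,-13.3],"angular":[0,0,0],"fingers":255},{"dp":[0.7,0.1,-17.7],"angular":[0,0,0],"fingers":255},{"dp":[1.8,0.1,-22.1],"angular":[0,0,0],"fingers":255},{"dp":[3,0.1,-26.4],"angular":[0,0,0],"fingers":255},{"dp":[4.3,0.2,-30.7],"angular":[0,0,0],"fingers":255},{"dp":[5.6,0.2,-35],"angular":[0,0,0],"fingers":255},{"dp":[7,0.2,-39.3],"angular":[0,0,0],"fingers":255},{"dp":[8.5,0.3,-43.6],"angular":[0,0,0],"fingers":255}]'; python3 look.py s6 scene 150,310,200,420
```

```text
clock: 7.03
eef_pos: [530.9, 98.0, 77.8]
tcp_rot: [3.141, 0.004, -1.49]
contact_force: [-5.2, 15.3, -0.7]
opening: 0.144
7.0333 [530.9  98.   77.8] [ 3.1413  0.0038 -1.49  ] 0.14376572315029482 F [-5.2 15.3 -0.7] M [ 2.93  0.72 -0.33]
```

View pics/s6.png

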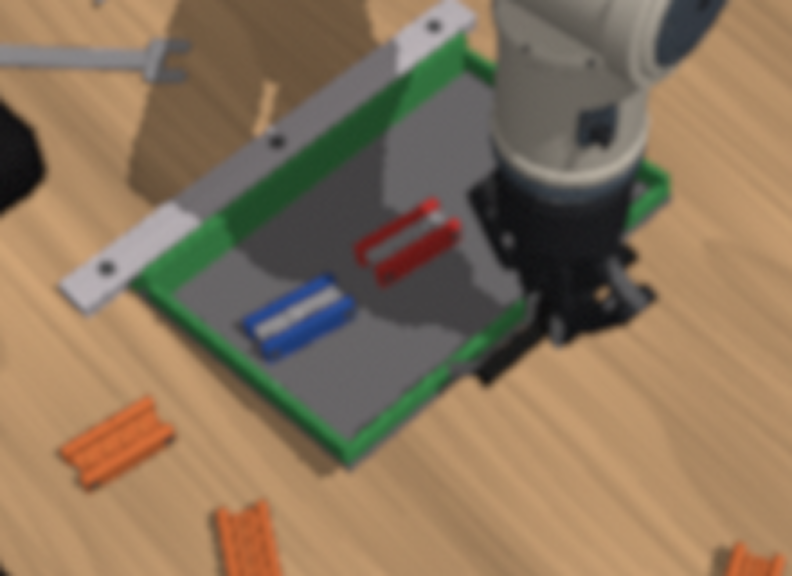

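The scene view shows the tray tilting about the bead at the rail, with the sets still at rest. I'll continue to 20°.

```bash
python3 -m inch '[{"dp":[1.6,0,-4.2],"angular":[0,0,0],"fingers":255},{"dp":[3.2,0.1,-8.3],"angular":[0,0,0],"fingers":255},{"dp":[4.9,0.1,-12.5],"angular":[0,0,0],"fingers":255},{"dp":[6.7,0.2,-16.6],"angular":[0,0,0],"fingers":255},{"dp":[8.6,0.2,-20.7],"angular":[0,0,0],"fingers":255},{"dp":[10.5,0.3,-24.7],"angular":[0,0,0],"fingers":255},{"dp":[12.5,0.3,-28.7],"angular":[0,0,0],"fingers":255},{"dp":[14.6,0.4,-32.7],"angular":[0,0,0],"fingers":255},{"dp":[16.7,0.4,-36.6],"angular":[0,0,0],"fingers":255},{"dp":[18.9,0.4,-40.5],"angular":[0,0,0],"fingers":255}]'; python3 look.py s7 scene 150,310,200,420; python3 gap.py t5 | tail -1
```

```text
clock: 7.92
eef_pos: [532.3, 79.9, 118.8]
tcp_rot: [-3.141, 0.005, -1.49]
contact_force: [-5.3, 18.7, 3.6]
opening: 0.137
7.9167 [532.3  79.9 118.8] [-3.141   0.0054 -1.4902] 0.13650507904480463 F [-5.3 18.7  3.6] M [ 3.59  0.88 -0.28]
680 gap -0.84 -143.3
```

```bash
python3 -m inch '[{"dp":[2.2,0,-3.9],"angular":[0,0,0],"fingers":255},{"dp":[4.4,0.1,-7.7],"angular":[0,0,0],"fingers":255},{"dp":[6.8,0.1,-11.5],"angular":[0,0,0],"fingers":255},{"dp":[9.1,0.2,-15.2],"angular":[0,0,0],"fingers":255},{"dp":[11.6,0.3,-18.9],"angular":[0,0,0],"fingers":255},{"dp":[14.2,0.3,-22.6],"angular":[0,0,0],"fingers":255},{"dp":[16.8,0.4,-26.2],"angular":[0,0,0],"fingers":255},{"dp":[19.5,0.5,-29.8],"angular":[0,0,0],"fingers":255},{"dp":[22.2,0.5,-33.3],"angular":[0,0,0],"fingers":255},{"dp":[25,0.6,-36.8],"angular":[0,0,0],"fingers":255},{"dp":[25,0.6,-36.8],"angular":[0,0,0],"fingers":255}]'; python3 look.py s8 scene 150,310,200,420;python3 look.py t8
```

```text
clock: 8.88
eef_pos: [534.0, 55.2, 156.7]
tcp_rot: [-3.14, 0.006, -1.49]
contact_force: [-6.1, 21.2, 11.2]
opening: 0.137
8.8833 [534.   55.2 156.7] [-3.1402  0.0063 -1.4902] 0.13695694779298787 F [-6.1 21.2 11.2] M [ 3.55  1.13 -0.28]
8.9333 [534.   55.4 156.5] [-3.1401  0.0064 -1.4903] 0.13829739600791954 F [-5.8 20.9 10.8] M [ 3.55  1.12 -0.3 ]
```

View pics/s8.png

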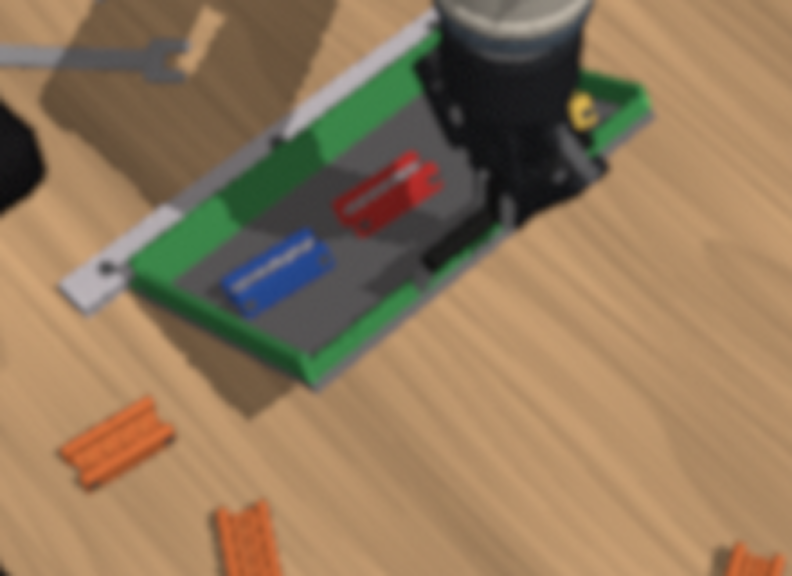

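View pics/t8.png

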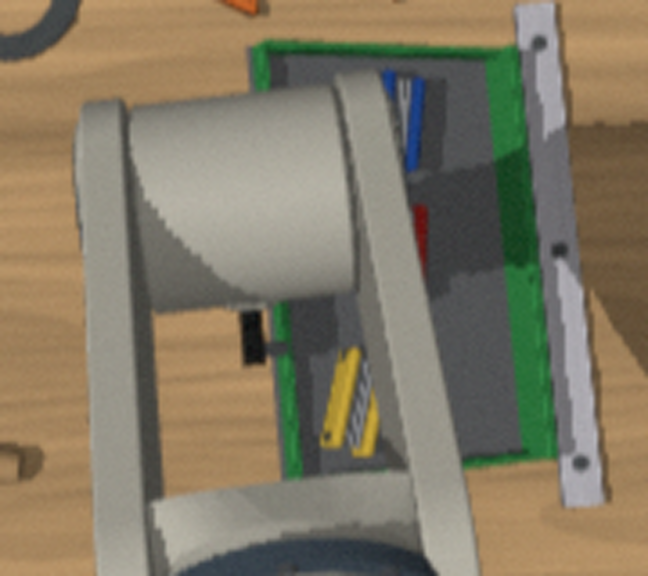

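```bash
python3 -m inch '[{"dp":[2.7,0.1,-3.6],"angular":[0,0,0],"fingers":255},{"dp":[5.6,0.1,-7.1],"angular":[0,0,0],"fingers":255},{"dp":[8.5,0.2,-10.6],"angular":[0,0,0],"fingers":255},{"dp":[11.5,0.3,-14],"angular":[0,0,0],"fingers":255},{"dp":[14.6,0.3,-17.4],"angular":[0,0,0],"fingers":255},{"dp":[17.7,0.4,-20.6],"angular":[0,0,0],"fingers":255},{"dp":[17.7,0.4,-20.6],"angular":[0,0,0],"fingers":255}]'; python3 look.py s9 scene 150,310,200,420
```

```text
clock: 9.57
eef_pos: [535.1, 37.2, 177.4]
tcp_rot: [-3.14, 0.006, -1.49]
contact_force: [-7.6, 17.5, 11.9]
opening: 0.134
9.5667 [535.1  37.2 177.4] [-3.1399  0.0059 -1.4899] 0.1343993381750152 F [-7.6 17.5 11.9] M [ 3.28  1.13 -0.27]
```

View pics/s9.png

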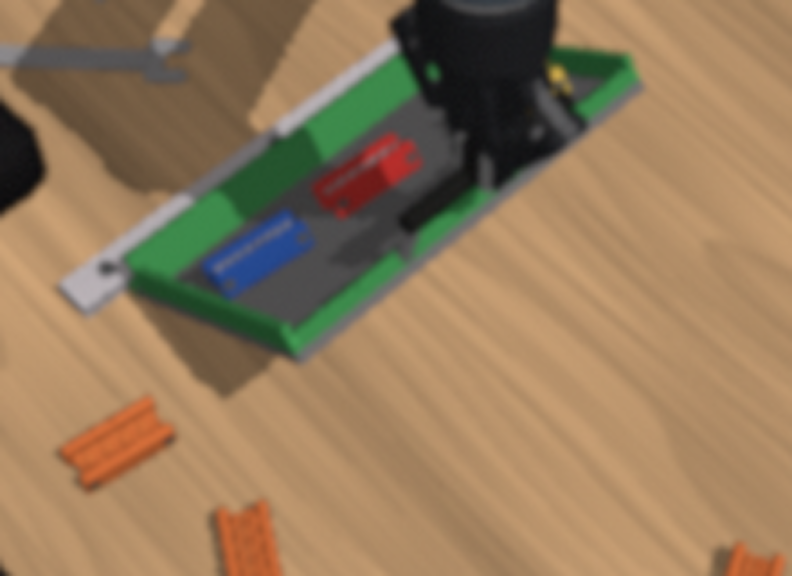

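```bash
python3 -m inch '[{"dp":[3.1,0.1,-3.2],"angular":[0,0,0],"fingers":255},{"dp":[6.3,0.1,-6.3],"angular":[0,0,0],"fingers":255},{"dp":[9.7,0.2,-9.3],"angular":[0,0,0],"fingers":255},{"dp":[13.1,0.3,-12.2],"angular":[0,0,0],"fingers":255},{"dp":[13.1,0.3,-12.2],"angular":[0,0,0],"fingers":255},{"dp":[16.6,0.4,-15.1],"angular":[0,0,0],"fingers":255},{"dp":[20.1,0.5,-17.9],"angular":[0,0,0],"fingers":255},{"dp":[20.1,0.5,-17.9],"angular":[0,0,0],"fingers":255},{"dp":[20.1,0.5,-17.9],"angular":[0,0,0],"fingers":255}]'; python3 look.py s10 scene 150,310,200,420;python3 look.py t10; python3 look.py w10 wrist
```

```text
clock: 10.37
eef_pos: [536.5, 17.7, 195.7]
tcp_rot: [-3.139, 0.007, -1.49]
contact_force: [-8.4, 19.6, 19.5]
opening: 0.138
10.3667 [536.5  17.7 195.7] [-3.1393  0.0066 -1.4899] 0.13787207687516295 F [-8.4 19.6 19.5] M [ 3.51  1.39 -0.24]
10.4167 [536.5  17.8 195.7] [-3.1392  0.0066 -1.4897] 0.1354607430884909 F [-7.9 18.7 18.6] M [ 3.41  1.44 -0.27]
10.4667 [536.5  17.8 195.7] [-3.1393  0.0066 -1.4898] 0.13788438249536725 F [-7.5 20.6 18.5] M [ 3.47  1.35 -0.3 ]
```

View pics/s10.png

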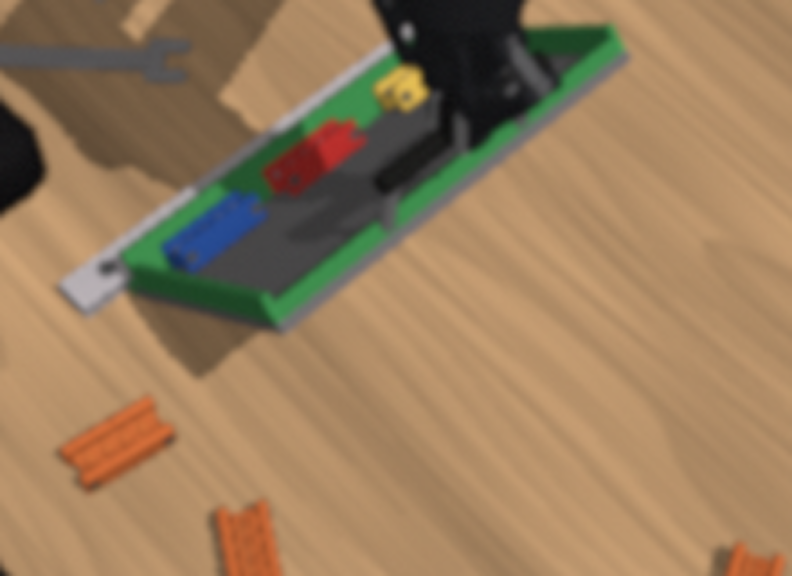

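View pics/w10.png

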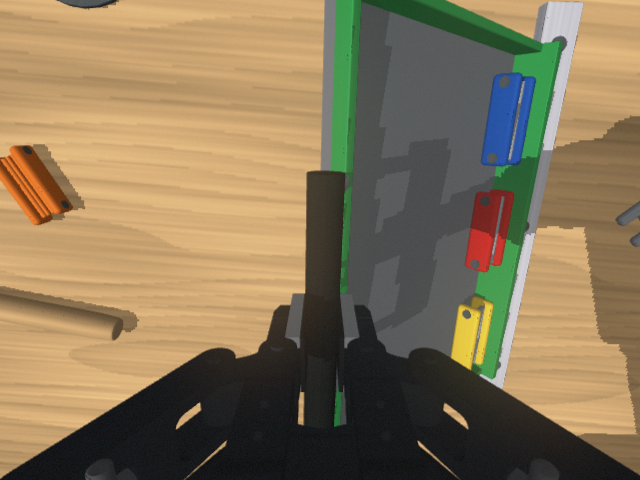

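View pics/t10.png

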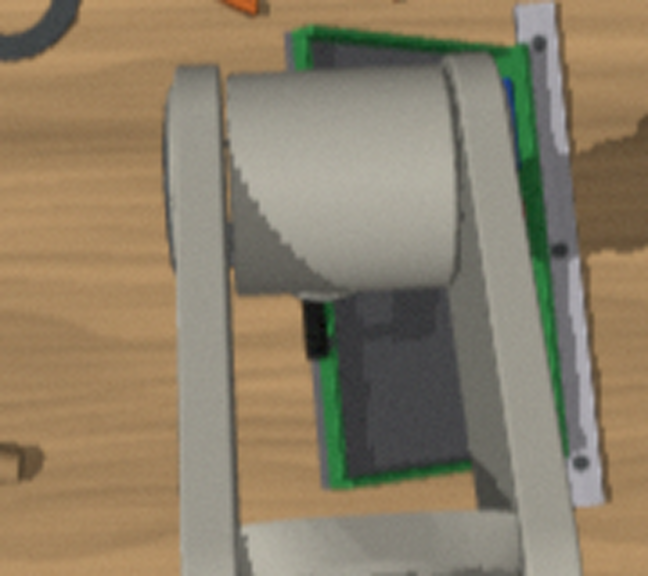

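The wrist view shows all three sets down at the fence: blue (508,118), red (490,230) and yellow (473,330). Next I'll raise a little more, let them settle, and measure how well they line up with the fence.

```bash
python3 -m inch '[{"dp":[3.4,0.1,-2.9],"angular":[0,0,0],"fingers":255},{"dp":[6.9,0.2,-5.7],"angular":[0,0,0],"fingers":255},{"dp":[10.5,0.3,-8.5],"angular":[0,0,0],"fingers":255},{"dp":[10.5,0.3,-8.5],"angular":[0,0,0],"fingers":255},{"dp":[10.5,0.3,-8.5],"angular":[0,0,0],"fingers":255},{"dp":[10.5,0.3,-8.5],"angular":[0,0,0],"fingers":255},{"dp":[10.5,0.3,-8.5],"angular":[0,0,0],"fingers":255},{"dp":[10.5,0.3,-8.5],"angular":[0,0,0],"fingers":255}]'; python3 look.py w11 wrist
cat > al.py <<'E'
import sys
from h import *
P=dict(np.load(f'pics/{sys.argv[1]}.npz')); im=P['im']; X=cloud(P,P['d'])
hsv=cv2.cvtColor(im,cv2.COLOR_BGR2HSV); H,S,V=[hsv[...,i].astype(int) for i in range(3)]
ok=P['d']>0
t=np.radians(float(sys.argv[2])); a=np.radians(3.2)
xr=np.array([np.cos(a),np.sin(a),0]); n=np.array([-np.sin(a),np.cos(a),0]); z=np.array([0,0,1.])
yt=np.cos(t)*n+np.sin(t)*z; zt=-np.sin(t)*n+np.cos(t)*z
face=np.array([540,-151.1,0]); piv=face+6*n+6*z
T=np.stack([(X-piv)@xr,(X-piv)@yt-115,(X-piv)@zt+6],-1)   # tray frame
gm=(S<40)&(V>30)&(V<130)&ok&(abs(T[...,2]-8)<12)&(abs(T[...,0])<130)&(T[...,1]>-60)&(T[...,1]<80)
if gm.sum()>200:
    q=T[gm]; A=np.c_[q[:,0],q[:,1],np.ones(len(q))]; c=np.linalg.lstsq(A,q[:,2],rcond=None)[0]; print('floor',gm.sum(),'slope x,y deg',np.degrees(c[:2]).round(2),'z0',c[2].round(1))
fm=(H>50)&(H<80)&(S>80)&ok&(T[...,2]>12)&(T[...,2]<36)&(T[...,1]<-80)&(T[...,1]>-103)&(abs(T[...,0])<130)
q=T[fm]; print('fence pts',len(q)); 
if len(q)>50: c=np.polyfit(q[:,0],q[:,1],1); print('fence yaw',np.degrees(c[0]).round(2),'y0',c[1].round(1))
for nme,m in dict(blue=(H>100)&(H<130)&(S>100),red=((H<6)|(H>174))&(S>120),yel=(H>18)&(H<32)&(S>120)&(V>80)).items():
    m=m&ok&(T[...,2]>10)&(T[...,2]<40)&(abs(T[...,0])<145)&(T[...,1]>-100)&(T[...,1]<95)
    if m.sum()<30: print(nme,'few',m.sum()); continue
    q=T[m]; top=q[q[:,2]>np.percentile(q[:,2],90)-7]
    r=cv2.minAreaRect(top[:,:2].astype(np.float32)); b=cv2.boxPoints(r); e=max([b[1]-b[0],b[2]-b[1]],key=np.linalg.norm)
    if e[0]<0:e=-e
    print(nme,m.sum(),'c',np.round(r[0],1),'size',np.round(r[1],1),'ang',np.degrees(np.arctan2(e[1],e[0])).round(1),'y range',np.percentile(q[:,1],[1,99]).round(1),'zmax',np.percentile(q[:,2],98).round(1))
E
python3 al.py w11 45
```

```text
clock: 11.18
eef_pos: [537.1, 7.1, 204.3]
tcp_rot: [-3.139, 0.006, -1.489]
contact_force: [-8.3, 18.2, 19.4]
opening: 0.137
11.1833 [537.1   7.1 204.3] [-3.139   0.0062 -1.4895] 0.13709336174206205 F [-8.3 18.2 19.4] M [ 3.25  1.39 -0.25]
floor 32583 slope x,y deg [ 0.03 -1.18] z0 4.7
fence pts 4813
fence yaw -0.06 y0 -92.1
blue 2746 c [ 92.  -73.9] size [65.5 31.9] ang 0.4 y range [-88.3 -58.9] zmax 26.2
red 2089 c [  5.5 -73.6] size [31.1 64.7] ang -0.6 y range [-88.  -58.9] zmax 26.1
yel 1579 c [-50.3 -75.3] size [155.5  34.5] ang 0.1 y range [-88.9 -58.7] zmax 26.1
```

View pics/w11.png

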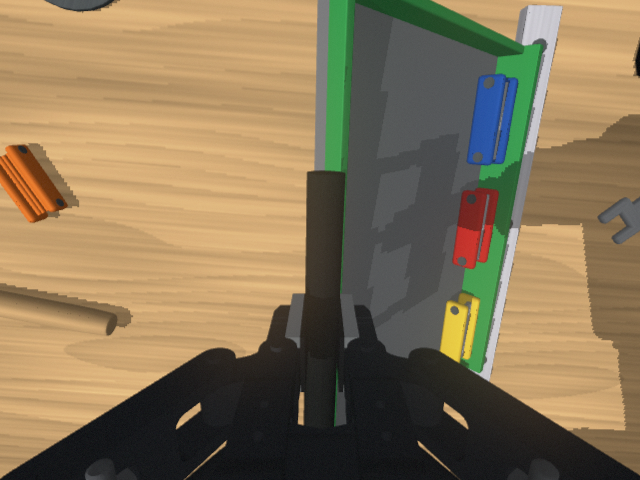

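All three sets are flat against the fence. The angles are blue 0.4° and red −0.6°, and every set spans y −88 to −59. The tray yaw to the rail is −0.06°. I'll lower along the same arc.

```bash
python3 -m inch '[{"dp":[-3.8,-0.1,2.6],"angular":[0,0,0],"fingers":255},{"dp":[-7.4,-0.2,5.3],"angular":[0,0,0],"fingers":255},{"dp":[-11,-0.3,8.1],"angular":[0,0,0],"fingers":255},{"dp":[-14.5,-0.3,10.9],"angular":[0,0,0],"fingers":255},{"dp":[-18,-0.4,13.8],"angular":[0,0,0],"fingers":255},{"dp":[-21.5,-0.5,16.7],"angular":[0,0,0],"fingers":255},{"dp":[-24.9,-0.6,19.7],"angular":[0,0,0],"fingers":255},{"dp":[-28.2,-0.7,22.8],"angular":[0,0,0],"fingers":255},{"dp":[-31.5,-0.8,25.9],"angular":[0,0,0],"fingers":255},{"dp":[-34.7,-0.8,29.1],"angular":[0,0,0],"fingers":255},{"dp":[-37.9,-0.9,32.3],"angular":[0,0,0],"fingers":255},{"dp":[-41,-1,35.5],"angular":[0,0,0],"fingers":255}]'; python3 look.py w12 wrist; python3 al.py w12 33
```

```text
clock: 12.23
eef_pos: [535.3, 46.9, 167.8]
tcp_rot: [-3.138, 0.004, -1.489]
contact_force: [-3.7, 12.3, 10.6]
opening: 0.138
12.2333 [535.3  46.9 167.8] [-3.1384  0.0036 -1.489 ] 0.1381910904070311 F [-3.7 12.3 10.6] M [ 1.54  0.53 -0.29]
floor 43441 slope x,y deg [ 0.05 -1.05] z0 4.4
fence pts 7596
fence yaw -0.11 y0 -91.9
blue 3654 c [ 92.3 -73.6] size [66.  32.6] ang 1.3 y range [-88.3 -58.3] zmax 25.8
red 2710 c [  5.4 -73.6] size [32.  65.4] ang -0.4 y range [-87.9 -58.1] zmax 25.6
yel 2071 c [-71.  -74.7] size [ 34.  117.5] ang -0.7 y range [-88.  -57.9] zmax 25.5
```

```bash
python3 -m inch '[{"dp":[-3,-0.1,3.4],"angular":[0,0,0],"fingers":255},{"dp":[-6,-0.1,6.7],"angular":[0,0,0],"fingers":255},{"dp":[-8.9,-0.2,10.2],"angular":[0,0,0],"fingers":255},{"dp":[-11.8,-0.3,13.7],"angular":[0,0,0],"fingers":255},{"dp":[-14.6,-0.3,17.2],"angular":[0,0,0],"fingers":255},{"dp":[-17.3,-0.4,20.8],"angular":[0,0,0],"fingers":255},{"dp":[-20,-0.5,24.4],"angular":[0,0,0],"fingers":255},{"dp":[-22.6,-0.5,28],"angular":[0,0,0],"fingers":255},{"dp":[-25.2,-0.6,31.7],"angular":[0,0,0],"fingers":255},{"dp":[-27.6,-0.6,35.5],"angular":[0,0,0],"fingers":255},{"dp":[-30,-0.7,39.2],"angular":[0,0,0],"fingers":255},{"dp":[-32.4,-0.7,43],"angular":[0,0,0],"fingers":255}]'; python3 look.py w13 wrist; python3 al.py w13 21
```

```text
clock: 13.28
eef_pos: [533.3, 78.2, 124.0]
tcp_rot: [-3.139, 0.002, -1.489]
contact_force: [-1.1, 5.9, 2.2]
opening: 0.135
13.2833 [533.3  78.2 124. ] [-3.1392e+00  1.7000e-03 -1.4887e+00] 0.1351688045012922 F [-1.1  5.9  2.2] M [ 0.47  0.04 -0.32]
floor 59676 slope x,y deg [-0.   -0.77] z0 4.6
fence pts 5414
fence yaw 0.29 y0 -91.2
blue 3120 c [ 90.6 -66.1] size [69.  27.6] ang 11.4 y range [-84.  -57.4] zmax 25.3
red 3933 c [  5.1 -73.7] size [33.9 66.2] ang -0.9 y range [-88.1 -57.7] zmax 25.6
yel 2863 c [-98.9 -74.1] size [73.  33.4] ang 0.4 y range [-88.2 -57.7] zmax 25.5
```

```bash
python3 -m inch '[{"dp":[-1.9,0,3.9],"angular":[0,0,0],"fingers":255},{"dp":[-3.8,-0.1,7.9],"angular":[0,0,0],"fingers":255},{"dp":[-5.7,-0.1,11.9],"angular":[0,0,0],"fingers":255},{"dp":[-7.6,-0.2,15.9],"angular":[0,0,0],"fingers":255},{"dp":[-9.5,-0.2,19.9],"angular":[0,0,0],"fingers":255},{"dp":[-11.3,-0.3,24],"angular":[0,0,0],"fingers":255},{"dp":[-13.1,-0.3,28.1],"angular":[0,0,0],"fingers":255},{"dp":[-14.9,-0.3,32.2],"angular":[0,0,0],"fingers":255},{"dp":[-16.5,-0.4,36.3],"angular":[0,0,0],"fingers":255},{"dp":[-18.1,-0.4,40.5],"angular":[0,0,0],"fingers":255},{"dp":[-19.7,-0.5,44.7],"angular":[0,0,0],"fingers":255},{"dp":[-21.2,-0.5,48.9],"angular":[0,0,0],"fingers":255}]'; python3 look.py w14 wrist; python3 al.py w14 9;  python3 look.py t14; python3 gap.py t14
```

```text
clock: 14.33
eef_pos: [532.0, 99.3, 74.9]
tcp_rot: [-3.139, 0.002, -1.489]
contact_force: [-2.3, 6.5, 1.2]
opening: 0.129
14.3333 [532.   99.3  74.9] [-3.1395e+00  1.7000e-03 -1.4888e+00] 0.12898991046127853 F [-2.3  6.5  1.2] M [ 0.64  0.13 -0.32]
floor 75645 slope x,y deg [-0.05 -0.23] z0 5.1
fence pts 0
blue few 0
red 106 c [-17.1 -58.8] size [20.1  3.4] ang 3.5 y range [-60.6 -57.5] zmax 13.9
yel 2477 c [-98.1 -65. ] size [70.6 24.5] ang 19.9 y range [-83.6 -57.8] zmax 25.7
14.3833 [531.9  99.5  74.2] [-3.1397e+00  1.7000e-03 -1.4887e+00] 0.13678224031648512 F [-0.5  7.2  0.2] M [ 0.84 -0.11 -0.29]
bead deg 3.31 (107, np.float64(0.19602094931724423), np.float64(404.00108864345935), np.float64(677.1871092179547)) rail deg 3.21 (24, np.float64(0.16919338779139537), np.float64(376.70252810348615), np.float64(713.1174039627338))
400 gap -0.94 -159.0
540 gap -0.7 -151.1
680 gap -0.45 -143.3
```

View pics/t14.png

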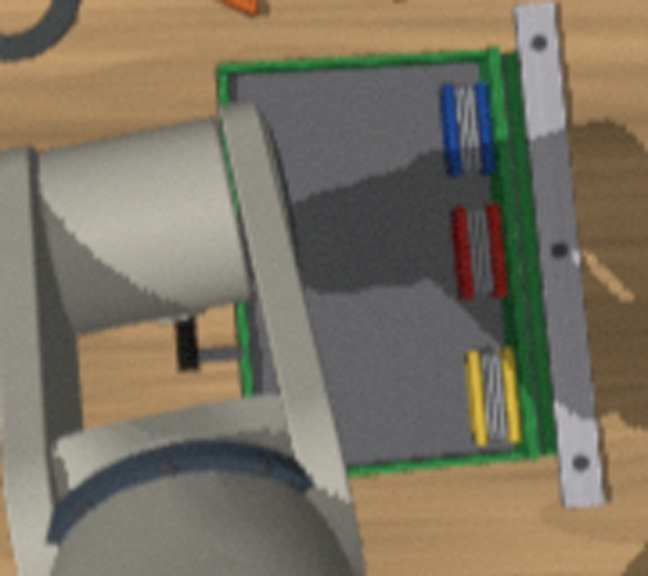

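Row intact and edge butted, with the gaps even to 0.5 mm. Now the last 9°, slowly.

```bash
python3 -m inch '[{"dp":[-1.3,0,4.3],"angular":[0,0,0],"fingers":255},{"dp":[-2.5,0,8.6],"angular":[0,0,0],"fingers":255},{"dp":[-3.6,-0.1,12.9],"angular":[0,0,0],"fingers":255},{"dp":[-4.7,-0.1,17.3],"angular":[0,0,0],"fingers":255},{"dp":[-5.7,-0.1,21.7],"angular":[0,0,0],"fingers":255},{"dp":[-6.6,-0.2,26],"angular":[0,0,0],"fingers":255},{"dp":[-7.5,-0.2,29.5],"angular":[0,0,0],"fingers":255},{"dp":[-8,-0.2,32.5],"angular":[0,0,0],"fingers":255},{"dp":[-8.4,-0.2,35],"angular":[0,0,0],"fingers":255},{"dp":[-8.7,-0.2,36.5],"angular":[0,0,0],"fingers":255},{"dp":[-8.9,-0.2,37.5],"angular":[0,0,0],"fingers":255},{"dp":[-8.9,-0.2,37.5],"angular":[0,0,0],"fingers":255}]'; python3 look.py t15; python3 gap.py t15
```

```text
clock: 15.43
eef_pos: [531.8, 108.5, 37.4]
tcp_rot: [-3.139, 0.002, -1.489]
contact_force: [-0.6, 9.2, -1.0]
opening: 0.139
15.4333 [531.8 108.5  37.4] [-3.1390e+00  2.0000e-03 -1.4889e+00] 0.13865073795444635 F [-0.6  9.2 -1. ] M [ 1.17 -0.04 -0.32]
bead deg 3.29 (107, np.float64(0.2047266446437277), np.float64(404.0021705865672), np.float64(677.1859741804593)) rail deg 3.21 (24, np.float64(0.17458777730452368), np.float64(376.7063523437033), np.float64(713.1174453180911))
400 gap -1.01 -159.0
540 gap -0.8 -151.1
680 gap -0.59 -143.3
```

```bash
python3 -m inch '[{"dp":[-0.2,0,0.6],"angular":[0,0,0],"fingers":255},{"dp":[-0.3,0,1.2],"angular":[0,0,0],"fingers":255},{"dp":[-0.3,0,1.8],"angular":[0,0,0],"fingers":255},{"dp":[-0.3,0,2.3],"angular":[0,0,0],"fingers":255},{"dp":[-0.3,0,2.8],"angular":[0,0,0],"fingers":255},{"dp":[-0.3,0,2.8],"angular":[0,0,0],"fingers":255}]'
```

```text
clock: 15.98
eef_pos: [531.9, 108.8, 35.5]
tcp_rot: [-3.139, 0.002, -1.489]
contact_force: [-4.1, 9.5, 10.7]
opening: 0.137
```

The tray is down: Fz has turned to +10 N at the original height. I'll ease the load, open and retreat.

```bash
python3 -m inch '[{"dp":[-0.4,0,-0.5],"angular":[0,0,0],"fingers":255},{"dp":[-0.6,0,-1],"angular":[0,0,0],"fingers":255},{"dp":[-0.6,0,-1],"angular":[0,0,0],"fingers":225},{"dp":[-0.6,0,-1],"angular":[0,0,0],"fingers":210},{"dp":[-0.6,0,-1],"angular":[0,0,0],"fingers":195},{"dp":[-0.6,0,-1],"angular":[0,0,0],"fingers":180},{"dp":[-0.6,0,-1],"angular":[0,0,0],"fingers":165},{"dp":[-0.6,0,-1],"angular":[0,0,0],"fingers":147},{"dp":[-0.6,0,-1],"angular":[0,0,0],"fingers":147},{"dp":[-0.6,0,-1],"angular":[0,0,0],"fingers":147}]'; python3 look.py w16 wrist
```

```text
clock: 16.82
eef_pos: [530.7, 107.7, 34.4]
tcp_rot: [3.141, -0.0, -1.488]
contact_force: [-0.0, -0.4, -0.1]
opening: 0.426
16.8167 [530.7 107.7  34.4] [ 3.1415e+00 -1.0000e-04 -1.4881e+00] 0.42557566528635266 F [-0.  -0.4 -0.1] M [-0.01  0.   -0.01]
```

View pics/w16.png

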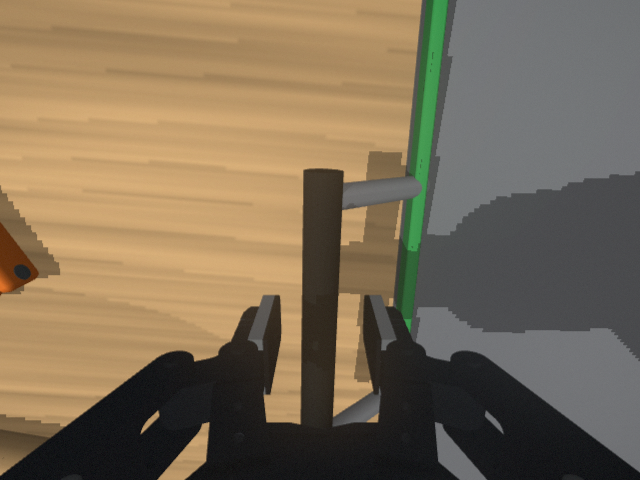

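The pads are clear of the bar on both sides (bar at columns 302–342, pads at 272 and 372) and the force reads zero. I'll retreat straight up, then aside.

```bash
python3 -m inch '[{"dp":[0,0,-10],"angular":[0,0,0],"fingers":147},{"dp":[0,0,-30],"angular":[0,0,0],"fingers":147},{"dp":[0,0,-60],"angular":[0,0,0],"fingers":147},{"dp":[0,0,-95],"angular":[0,0,0],"fingers":147},{"dp":[0,0,-130],"angular":[0,0,0],"fingers":147},{"dp":[0,0,-165],"angular":[0,0,0],"fingers":147},{"dp":[0,0,-200],"angular":[0,0,0],"fingers":147},{"dp":[0,30,-220],"angular":[0,0,0],"fingers":147},{"dp":[0,60,-220],"angular":[0,0,0],"fingers":147},{"dp":[0,95,-220],"angular":[0,0,0],"fingers":147},{"dp":[0,125,-220],"angular":[0,0,0],"fingers":147},{"dp":[0,150,-220],"angular":[0,0,0],"fingers":147}]'; python3 -m inch '[{"dp":[0,20,0],"angular":[0,0,0],"fingers":147},{"dp":[0,30,0],"angular":[0,0,0],"fingers":147},{"dp":[0,30,0],"angular":[0,0,0],"fingers":147}]'; python3 look.py t17; python3 gap.py t17; python3 al.py t17 0; python3 look.py s17 scene 60,430,150,550
python3 - <<'E'
import cv2
im=cv2.imread('pics/t17.png');print(im.shape)
import numpy as np
cv2.imwrite('pics/t17f.png',np.load('pics/t17.npz')['im'])
cv2.imwrite('pics/s17f.png',np.load('pics/s17.npz')['im'])
E
```

```text
clock: 17.87
eef_pos: [378.9, 95.1, 254.9]
tcp_rot: [3.142, 0.0, -1.488]
contact_force: [-0.4, 0.6, 0.1]
opening: 0.422
clock: 18.12
eef_pos: [349.8, 92.8, 255.0]
tcp_rot: [-3.141, 0.0, -1.488]
contact_force: [0.3, 0.2, 0.3]
opening: 0.425
18.1167 [349.8  92.8 255. ] [-3.1411e+00  1.0000e-04 -1.4876e+00] 0.4246390781261791 F [0.3 0.2 0.3] M [-0.05 -0.01  0.03]
bead deg 3.3 (108, np.float64(0.157793074576972), np.float64(401.46428775803196), np.float64(677.1853133444324)) rail deg 3.21 (24, np.float64(0.22639731960454412), np.float64(376.6975996276943), np.float64(713.1183803238245))
400 gap -0.67 -159.0
540 gap -0.44 -151.2
680 gap -0.22 -143.3
floor 5487 slope x,y deg [-0.02 -0.07] z0 6.9
fence pts 162
fence yaw 0.32 y0 -95.0
blue 164 c [ 91.9 -75.4] size [31.6 64.7] ang -0.1 y range [-91.1 -59.6] zmax 30.8
red 161 c [  4.5 -75.1] size [31.8 63.8] ang -0.1 y range [-90.8 -59.8] zmax 30.8
yel 168 c [-96.6 -75.8] size [63.  32.1] ang 0.3 y range [-91.8 -59.8] zmax 30.6
18.1667 [351.5  93.  255.2] [-3.1399e+00  3.0000e-04 -1.4876e+00] 0.4208488049936879 F [0.2 0.7 0.3] M [-0.04 -0.03 -0.03]
(576, 648, 3)
```

View pics/t17.png

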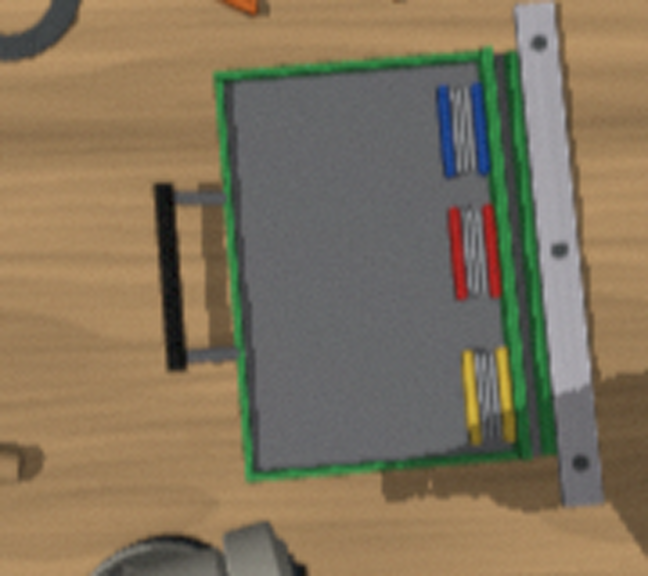

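View pics/t17f.png

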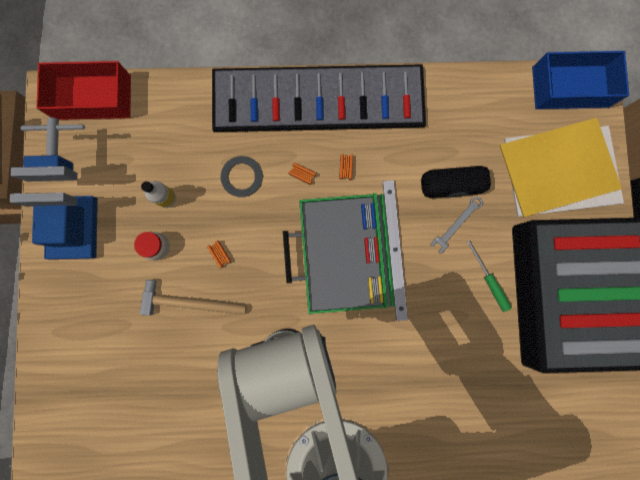

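View pics/s17f.png

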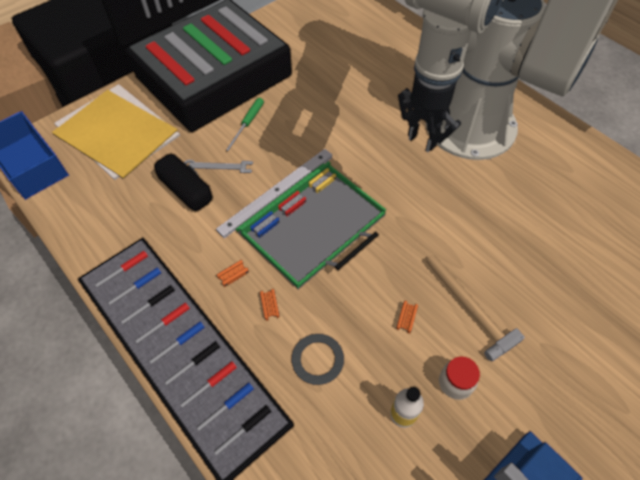

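The final pictures show the tray flat at the rail with all three sets in a row, in the tray frame at x = +92 (blue), +5 (red) and −97 (yellow). Every bystander is where it was. Handing in.

```bash
python3 -c "
from rig import sign_off
print(sign_off())"
```

```text
the job is handed in; nothing more can be done
None
```

The tray is flat on the bench against the stop rail, and the three hex-key sets lie in a single row along the tall fence. I handed the job in at about 18 s; `sign_off()` reported no verdict.

**What I did:** I gripped the bar handle, turned the tray about 5° to match the rail and pushed it home with about 32 N. I then raised the handle side to about 44° with the bead held at the rail. All three sets slid down, and I lowered along the same arc, let go and moved clear.

**Last checks:**
- **Sets:** blue, red and yellow are each within 0.3° of the rail's direction, with their near sides at the fence plane (y about −91 mm). The gripper did not touch them.
- **Tray:** it is flat on the bench to within 0.1°, and the bead is parallel to the rail to 0.09°.
- **Bystanders:** everything else on the bench looks unmoved by eye in the before and after pictures.
- **Forces:** the highest wrist reading I saw was about 35 N, at the end of the push. I only read it at the end of each move.

**Small disagreements:**
- **Edge gap:** after release, the camera's edge readings were 0.2 to 0.6 mm looser than during the firm push, most at the far end. That is within measurement error, so I left it.
- **Fence angle:** the last coarse reading of the fence itself gave 0.3°, from few pixels. The bead measurement and the closer views do not bear this out.

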